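# Pack the charged radio battery under the duty box's cantilever tray

### The arm

A 6-joint arm with a two-finger parallel gripper is mounted at the origin on the work surface. World frame = base frame: x ahead of the robot, y to its left, z up, the work surface at z = 0. Lengths are in m, angles in rad, forces in N, time in s.
With the tool pointing down it reaches from about 0.25 to 0.725 m from the base axis. Payload 4 kg.
Tool frame: the origin (TCP) lies midway between the tips of the shut fingers; the grasp point (between the pads) lies 19 mm behind it (bot.grip_point_offset is the distance from the TCP to the grasp point, in m); z points along the fingers, y is the line along which they close (so a half turn about z gives the same grasp; the last joint's range is limited). The gripper opens to 85 mm and grips with 20 to 120 N. Pads are 22 mm wide; open, the fingers measure 114 mm over their backs; the gripper's body (76 mm by 85 mm) begins 54 mm behind the grasp point. The pads swing forward as they close: fully open they stand 13 mm farther back than shut.
Start: joints at [-1.192, 0.241, 0.005, 1.335, 0, 1.571], TCP at [0.185, -0.465, 0.231] pointing down, gripper open.
Joint ranges: [-2.72, 2.72], [-1.05, 1.87], [-1.09, 1.28], [-1.99, 2.15], [-1.42, 1.44], [-3.14, 3.14]. Speed limits (rad/s): [2.79, 2.79, 3.14, 3.14, 3.14, 3.14].

### API

Orientations are given as a unit quaternion [x, y, z, w].
In Python, from workcell import bot gives the robot as it stands.
- The arm moves only by the tool step_arm, never from a script. Its argument "targets" is text: rows parted by semicolons, each of 7 numbers parted by spaces: the opening, from -1 (shut) to 1 (fully open), so that 0 is half open, then the shift along the world's x, y, z normalised to -1 to 1, where 1 is 0.5 m, then the turn, a rotation vector about the world's x, y, z normalised to -1 to 1, where 1 is pi/4 rad. In form: gripper x y z wx wy wz; .... A call has 1 to 10 rows; each row is the pose to reach, as a shift and turn from the pose commanded when the call began; what a row does not reach only later rows make up. A row lasts 1/12 s, in which the tool goes at most 41.7 mm and 7.16 degrees, less where a joint would pass 70% of its speed; a pose out of reach is approached as far as the arm can. A call with a number of a shift or a turn outside -1 to 1 is refused whole. A call with a gripper value outside its range is refused whole. The fingers move at their own pace and stop on an object; the grip force is fixed at half the most. Time passes only in rows, so rows that repeat a pose let the fingers close. It gives the time, the measured TCP pose, the force, the opening and the grip force at its end, in the units of the state.
- bot.get_obs(): the state, without advancing time (a new reading comes with each control period).
- bot.camera(name): name is "scene" or "top" or "wrist"; returns the picture (384x512x3 uint8, red, green, blue); there is no depth.
- bot.camera_info(name): a dict with "vertical_fov" (degrees; the focal length in pixels is half the picture's height over the tangent of half this angle, whatever the lens; pixels are square), "cx", "cy" (the principal point, pixels), "pose" (4x4, takes a point from camera to world coordinates). Camera axes: x right, y up, looking along -z (the intrinsics and any distortion apply to the point x, -y, -z); pixel columns grow to the right and rows downward; lengths in m; the calibration is good to about 2 mm. A picture is of the moment at which its call begins: read the wrist's pose just before it. camera_info takes no time and is no camera call; for the wrist camera it gives the pose at the moment of the call.
- bot.job_done(): hands the job in; it is judged then, once.
The state is a dict: "clock": time; "joint_pos": joint angles; "joint_vel": joint speeds; "tau": joint torques, N m; "eef_pos": TCP position; "tool_rot": TCP orientation; "ft_force": force on the tool from outside, world axes, zero at the start; "ft_torque": the same for the moment, N m; "grip_width": finger opening in m; "grasp_force": force on a finger pad.
Only numpy, scipy, OpenCV 4.12 (cv2) and the standard library are available. Lean on these libraries where they do the work, as an engineer would, in place of code of your own. Each camera call takes 0.05 s, during which the arm holds its last target. There are 200 camera calls.

### The job

First swing the tray of the wooden desk box up and over by its grip bar until it rests fully open. Then lift the charged radio battery out of its charger, lay it down flat on the desk, take it again from above and pack it lying flat on the floor of the empty bay under the tray; do not drop it. Last, swing the tray back and lower it all the way down onto the box, guiding it all the way in both directions so that it never falls, and leave the radio, the flask and the mug where they stand.

Things in the scene. Friction and masses are not known exactly. Their poses are not given: they have to be found in the camera images.
- case: Wooden desk box, fixed, 280 (x) x 200 (y) mm: a bin 85 mm high and, closed, a tray of the same footprint, 45 mm high, on its rim. Origin: centre of the underside, on the desk; y is the way the tray swings open, z up. Walls and floor 6 mm. A partition at x = -20 mm, 64 mm high, splits the bin: lamp and padlock in the -x bay; the +x bay is empty. Bin 79 mm deep inside: the battery fits only lying.
- tray_swing (a joint): Angle of the tray's parallel links, 130 mm long, rad: 0 = down on the bin, 2.356 = fully open on its stop. The tray (0.5 kg) stays level without turning; each point moves on an arc: its shift from closed is 130 mm x (cos a + 0.940) along the box's y and 130 mm x (sin a - 0.342) up, with a = 2.793 - value. Top at 1.22 rad; let go on the way it falls. Open: 240 mm to +y, 10 mm higher than closed.
- tray_grip (a point): Centre of the tray's grip bar: dark wood, 136 mm long (along the box's x), 16 x 16 mm in section, on two posts over the middle of the tray. Closed, it is 166 mm above the desk, over the box's origin; the tray's rim is 36 mm below it. Pinch it from above, fingers closing along the box's y.
- bay (a point): Centre of the floor of the empty bay, 6 mm above the desk, axes as the box's. The bay is 151 mm along x and 188 mm along y, open above when the tray is open; the bin's rim is 79 mm above its floor.
- charger: Black desktop charger, fixed, 84 (x) x 104 (y) x 46 (z) mm, with a low sloping front lip that reaches to x = -68 mm. Origin: centre of the underside. One pocket in the middle of its top, 27 (x) x 59 (y) mm, 32 mm deep; the battery stands in it and draws straight up.
- battery_mid (a point): Centre of the grey radio battery, a loose plain block with rounded edges: 24 mm thick (its x), 56 mm wide (its y), 112 mm long (its z), 0.14 to 0.24 kg. It starts upright in the charger, axes as the charger's, its centre 70 mm and its top 126 mm above the desk. Lying flat = on a broad face: its y and z level, its centre 12 mm above what it lies on.
- battery: The same battery pack (origin at its centre, same axes).
- radio: Bystander: black hand-held radio standing on the desk, 36 x 56 x 125 mm and a 60 mm aerial; origin at the centre of its foot.
- flask: Bystander: steel vacuum flask, 70 mm in diameter, 217 mm tall; origin at the centre of its foot.
- mug: Bystander: white mug, 80 mm in diameter, 92 mm tall; origin at the centre of its foot.
Not all that is in view belongs to the job. Of the things that look like the battery, the middle-sized one is meant.

How it is judged:
By the outcome, as a careful person would: the job done as asked, in the order asked, and still so for the second after the job is handed in, with the robot touching nothing.
It also fails if it takes over 72 s, if anything falls off the work surface, if the arm or the gripper's body presses on something with over 40 N, if the wrist force passes 120 N, or if a joint passes its speed limit or range.

## Working session

There is one attempt and no reset: what is moved stays moved. The work goes in short steps, Python scripts to look and compute and a tool call to move; the robot and the scene stay as the last step left them, time stands still between calls to the robot, and variables do not carry over. Pictures are saved under pics/ and viewed, at most 10 in all, crops included, and the job is handed in when it is done.

Besides the shell and the picture viewer there is one more tool, called after ">>>" as name(argument=value, ...) on one line, values as JSON. step_arm: Moves the arm, as the interface text tells. Scaled input: -1 to 1 covers 0.5 m each way for a shift and pi/4 rad each way for a turn. Its arguments: {"type":"object","properties":{"targets":{"type":"string"}},"required":["targets"]}

```bash
mkdir -p pics; ls
python3 - <<'E'
from workcell import bot
import cv2
for n in("scene","top"):
    im=bot.camera(n); cv2.imwrite(f"pics/{n}0.png",im[:,:,::-1]); i=bot.camera_info(n); print(n,i)
print(bot.get_obs())
E
```

```text
pics
scene {'vertical_fov': 46.1823748018334, 'cx': 258.71537276442507, 'cy': 190.76964453809734, 'pose': array([[ 0.75606661, -0.35268562,  0.55134031,  1.57054248],
       [ 0.65449264,  0.40952123, -0.63555626, -1.15152791],
       [-0.00163401,  0.84137104,  0.54045547,  1.0943173 ],
       [ 0.        ,  0.        ,  0.        ,  1.        ]])}
top {'vertical_fov': 57.090871870762285, 'cx': 254.93996267422307, 'cy': 192.3998094703674, 'pose': array([[ 0.01142581,  0.98303057, -0.18308562,  0.30492392],
       [-0.99991816,  0.01017846, -0.0077512 , -0.03110353],
       [-0.00575613,  0.1831592 ,  0.98306641,  1.52008212],
       [ 0.        ,  0.        ,  0.        ,  1.        ]])}
{'clock': 0.1, 'joint_pos': array([-1.19198678e+00,  2.41335980e-01,  3.86559318e-03,  1.33519842e+00,
       -1.40719341e-05,  1.57083352e+00]), 'joint_vel': array([ 0.00083355, -0.00149336,  0.00345043, -0.00045354, -0.0010839 ,
        0.00055674]), 'tau': array([-8.66514056e-04, -3.73138618e+01,  2.53009450e+01,  1.08790441e-02,
        3.18967705e-05, -3.81562771e-06]), 'eef_pos': array([ 0.1846956 , -0.46403235,  0.23050534]), 'tool_rot': array([ 9.82119544e-01,  1.88256008e-01, -1.83197468e-04, -9.18170106e-04]), 'ft_force': array([-0.5069474 ,  0.34364809, -0.13496227]), 'ft_torque': array([-0.01342608,  0.00102434, -0.01642858]), 'grasp_force': 0.0, 'grip_width': 0.08546382792217405}
```

View pics/scene0.png

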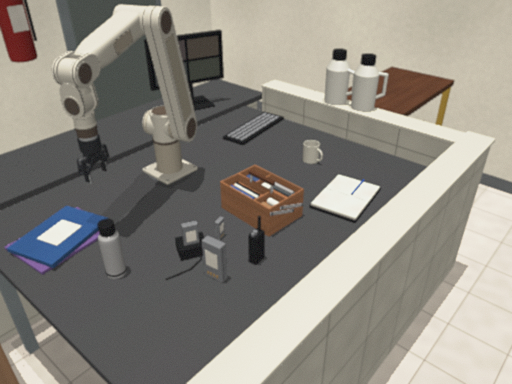

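View pics/top0.png

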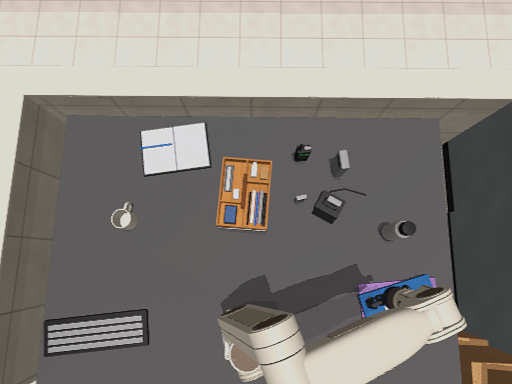

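The scene view shows the box at about (262,197), the charger with its battery at (190,238), a tall lookalike at (214,258), a small one at (220,227), the radio at (257,245), the flask at (112,250) and the mug at (312,150). In the top view the box is at (245,194) and the charger at (329,206).

```bash
cat > h.py <<'E'
import numpy as np, cv2
from scipy.spatial.transform import Rotation as R
def ray(i,u,v):
    f=192/np.tan(np.radians(i["vertical_fov"])/2); P=i["pose"]
    d=P[:3,:3]@np.array([(u-i["cx"])/f,-(v-i["cy"])/f,-1]); return P[:3,3],d/np.linalg.norm(d)
def onz(i,u,v,z):
    o,d=ray(i,u,v); return o+d*(z-o[2])/d[2]
def tri(*obs):
    A=np.zeros((3,3));b=np.zeros(3)
    for i,u,v in obs:
        o,d=ray(i,u,v);M=np.eye(3)-np.outer(d,d);A+=M;b+=M@o
    return np.linalg.solve(A,b)
def proj(i,p):
    f=192/np.tan(np.radians(i["vertical_fov"])/2);q=i["pose"][:3,:3].T@(np.asarray(p)-i["pose"][:3,3])
    return i["cx"]+f*q[0]/-q[2], i["cy"]-f*q[1]/-q[2]
E
python3 - <<'E'
from h import *
from workcell import bot
t=bot.camera_info("top");s=bot.camera_info("scene")
for n,u,v,z in [("box c",245,194,.13),("box TL",221,158,.13),("TR",272,159,.13),("BL",217,228,.13),("BR",268,231,.13),("batt",335,201,.126),("charger",329,207,.046),("small",301,198,.03),("big",343,158,.12),("radio",304,152,.12),("flask",408,228,.217),("mug",124,219,.09)]:
    print(n,onz(t,u,v,z).round(3))
a=cv2.imread("pics/top0.png")[140:245,205:385];b=cv2.imread("pics/scene0.png")[155:290,160:320]
a=cv2.resize(a,None,fx=4.4,fy=4.4,interpolation=cv2.INTER_CUBIC)
b=cv2.resize(b,None,fx=4.4,fy=4.4,interpolation=cv2.INTER_CUBIC)
cv2.imwrite("pics/a1.png",a);cv2.imwrite("pics/b1.png",b);print(a.shape,b.shape)
w=bot.camera("wrist");cv2.imwrite("pics/w0.png",w[:,:,::-1]);i=bot.camera_info("wrist");print(i)
E
```

```text
box c [0.557 0.02  0.13 ]
box TL [0.705 0.12  0.13 ]
TR [ 0.703 -0.088  0.13 ]
BL [0.42  0.128 0.13 ]
BR [ 0.41  -0.073  0.13 ]
batt [ 0.533 -0.34   0.126]
charger [ 0.52  -0.332  0.046]
small [ 0.56  -0.217  0.03 ]
big [ 0.713 -0.38   0.12 ]
radio [ 0.737 -0.22   0.12 ]
flask [ 0.42  -0.585  0.217]
mug [0.456 0.512 0.09 ]
(462, 792, 3) (594, 704, 3)
{'vertical_fov': 68.49003441336508, 'cx': 251.34434048240328, 'cy': 192.30540614945096, 'pose': array([[ 0.3693684 ,  0.88977488,  0.26808143,  0.25192869],
       [-0.92928235,  0.35401843,  0.10538152, -0.43552073],
       [-0.00113994, -0.28804794,  0.95761531,  0.37329671],
       [ 0.        ,  0.        ,  0.        ,  1.        ]])}
```

View pics/b1.png

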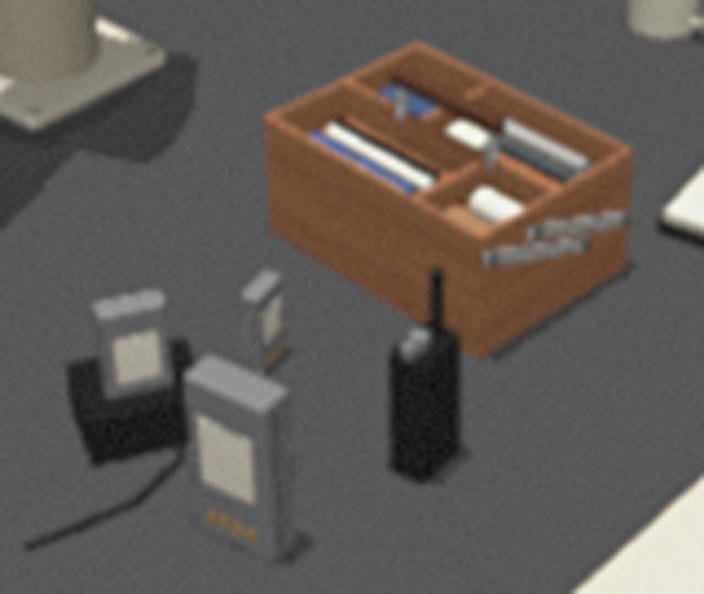

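View pics/a1.png

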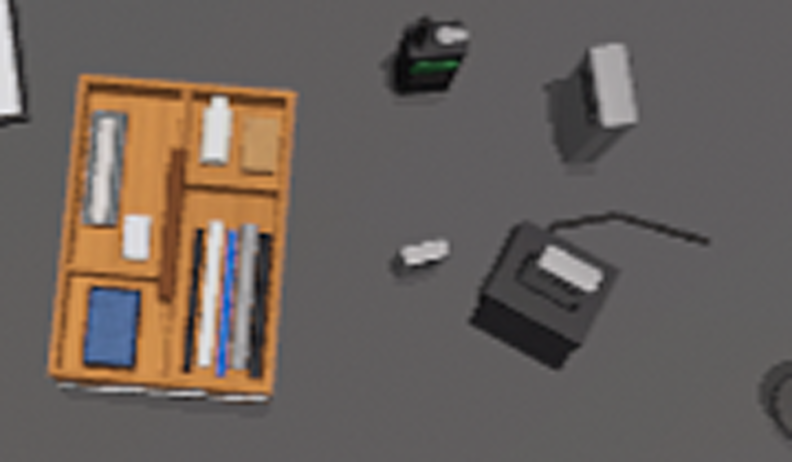

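>>> step_arm(targets="1 0.25 0.32 0.1 0 0 1;1 0.25 0.32 0.1 0 0 1;1 0.25 0.32 0.1 0 0 1;1 0.25 0.32 0.1 0 0 1;1 0.25 0.32 0.1 0 0 1;1 0.25 0.32 0.1 0 0 1;1 0.25 0.32 0.1 0 0 1")

```text
clock: 0.73
eef_pos: [0.3117, -0.3026, 0.282]
tool_rot: [0.832, 0.554, 0.0, 0.001]
ft_force: [-0.3, -0.9, -0.3]
grip_width: 0.0853
grasp_force: 0.0
```

>>> step_arm(targets="1 0.25 0.32 0 0 0 1;1 0.25 0.32 0 0 0 1;1 0.25 0.32 0 0 0 1;1 0.25 0.32 0 0 0 1;1 0.25 0.32 0 0 0 1;1 0.25 0.32 0 0 0 1;1 0.25 0.32 0 0 0 1")

```text
clock: 1.32
eef_pos: [0.4359, -0.1424, 0.2807]
tool_rot: [0.557, 0.83, -0.0, -0.001]
ft_force: [-1.2, -0.2, 0.2]
grip_width: 0.0852
grasp_force: 0.0
```

>>> step_arm(targets="1 0.16 0.33 0 0 0 1;1 0.16 0.33 0 0 0 1;1 0.16 0.33 0 0 0 1;1 0.16 0.33 0 0 0 1;1 0.16 0.33 0 0 0 1;1 0.16 0.33 0 0 0 1;1 0.16 0.33 0 0 0 1")

```text
clock: 1.9
eef_pos: [0.5151, 0.0221, 0.2804]
tool_rot: [0.198, 0.98, -0.0, -0.001]
ft_force: [0.1, -0.4, 0.4]
grip_width: 0.0851
grasp_force: 0.0
```

>>> step_arm(targets="1 0 0 0 0 0 0.474;1 0 0 0 0 0 0.474;1 0 0 0 0 0 0.474;1 0 0 0 0 0 0.474;1 0 0 0 0 0 0.474")

```text
clock: 2.32
eef_pos: [0.5147, 0.0204, 0.281]
tool_rot: [0.019, 1.0, -0.0, -0.0]
ft_force: [-0.5, -0.3, 0.3]
grip_width: 0.0856
grasp_force: 0.0
```

Run:
```python
from h import *
from workcell import bot
i=bot.camera_info("wrist");w=bot.camera("wrist");cv2.imwrite("pics/w1.png",w[:,:,::-1]);np.save("w1.npy",i,allow_pickle=True)
o=bot.get_obs();print(o["joint_pos"],o["eef_pos"],R.from_quat(o["tool_rot"]).as_matrix().round(3),i["pose"].round(3))
```

```text
[3.96809525e-02 2.56570271e-01 1.54660386e-01 1.46938061e+00
 2.95870622e-05 7.68771111e-02] [0.51475921 0.02044585 0.28109234] [[-0.999  0.037 -0.   ]
 [ 0.037  0.999  0.   ]
 [ 0.    -0.    -1.   ]] [[ 0.038 -0.957 -0.288  0.44 ]
 [ 0.999  0.036  0.011  0.025]
 [-0.    -0.288  0.958  0.424]
 [ 0.     0.     0.     1.   ]]
```

View pics/w1.png

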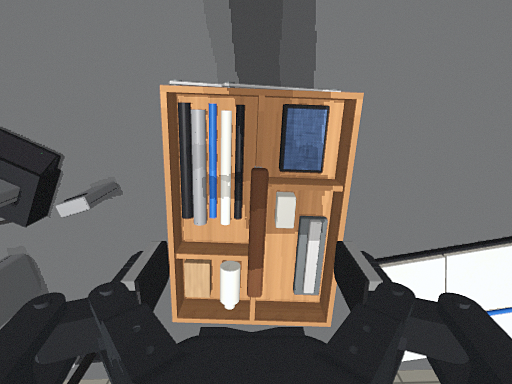

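The tray lies under the wrist camera, with the grip bar running from (260,168) to (256,297). The rim corners are at (161,87), (363,93), (331,326) and (173,325).

Run:
```python
from h import *
from workcell import bot
i=np.load("w1.npy",allow_pickle=True).item();t=bot.camera_info("top")
for u,v in [(161,87),(363,93),(331,326),(173,325)]: print("rim",onz(i,u,v,.13).round(4))
for a,b in [((260,168),(164,300)),((256,297),(180,150))]:
    print("bar",onz(i,*a,.174).round(4), tri((i,*a),(t,205+b[0]/4.4,140+b[1]/4.4)).round(4))
```

```text
rim [ 0.4178 -0.0628  0.13  ]
rim [0.4309 0.135  0.13  ]
rim [0.7093 0.1156 0.13  ]
rim [ 0.7003 -0.0844  0.13  ]
bar [0.4928 0.0306 0.174 ] [0.4964 0.0297 0.1551]
bar [0.6293 0.0225 0.174 ] [0.6284 0.0191 0.1745]
```

>>> step_arm(targets="1 0.094 0.011 -0.05 0 0 -0.036;1 0.094 0.011 -0.05 0 0 -0.036;1 0.094 0.011 -0.15 0 0 -0.036;1 0.094 0.011 -0.268 0 0 -0.036;1 0.094 0.011 -0.268 0 0 -0.036;1 0.094 0.011 -0.268 0 0 -0.036;-0.3 0.094 0.011 -0.268 0 0 -0.036;-0.3 0.094 0.011 -0.268 0 0 -0.036;-0.3 0.094 0.011 -0.268 0 0 -0.036")

```text
clock: 3.12
eef_pos: [0.5639, 0.026, 0.1501]
tool_rot: [0.032, 0.999, 0.0, 0.003]
ft_force: [-0.4, -0.7, 0.2]
grip_width: 0.0518
grasp_force: 0.0
```

>>> step_arm(targets="-1 0 0 0 0 0 0;-1 0 0 0 0 0 0;-1 0 0 0 0 0 0;-1 0 0 0 0 0 0;-1 0 0 0 0 0 0;-1 0 0 0 0 0 0")

```text
clock: 3.62
eef_pos: [0.5628, 0.0238, 0.1493]
tool_rot: [0.032, 0.999, -0.002, 0.002]
ft_force: [-1.2, -5.4, 5.9]
grip_width: 0.0148
grasp_force: 60.8
```

```bash
cat > arc.py <<'E'
import numpy as np,sys
def d(v):
    a=2.793-v; s=.13*(np.cos(a)+.940); return np.array([.064*s,.998*s,.13*(np.sin(a)-.342)])
def rows(vals,g=-1):
    for k in range(1,len(vals)):
        p=(d(vals[k])-d(vals[0]))/.5; print(g,*[f"{x:.3f}" for x in p],"0 0 0",end=";")
    print("\n")
v=np.linspace(0,2.356,31)
if sys.argv[1]=="c": v=v[::-1]
for j in (0,10,20): rows(v[j:j+11])
E
python3 arc.py o
```

```text
-1 0.000 0.008 0.019 0 0 0;-1 0.001 0.017 0.037 0 0 0;-1 0.002 0.027 0.055 0 0 0;-1 0.003 0.039 0.071 0 0 0;-1 0.003 0.052 0.087 0 0 0;-1 0.004 0.067 0.101 0 0 0;-1 0.005 0.082 0.115 0 0 0;-1 0.006 0.099 0.127 0 0 0;-1 0.007 0.116 0.137 0 0 0;-1 0.009 0.134 0.147 0 0 0;

-1 0.001 0.019 0.008 0 0 0;-1 0.002 0.038 0.014 0 0 0;-1 0.004 0.058 0.019 0 0 0;-1 0.005 0.078 0.022 0 0 0;-1 0.006 0.098 0.024 0 0 0;-1 0.008 0.119 0.024 0 0 0;-1 0.009 0.139 0.023 0 0 0;-1 0.010 0.159 0.020 0 0 0;-1 0.011 0.179 0.015 0 0 0;-1 0.013 0.198 0.009 0 0 0;

-1 0.001 0.019 -0.008 0 0 0;-1 0.002 0.037 -0.017 0 0 0;-1 0.003 0.054 -0.027 0 0 0;-1 0.005 0.071 -0.039 0 0 0;-1 0.006 0.087 -0.053 0 0 0;-1 0.006 0.101 -0.067 0 0 0;-1 0.007 0.114 -0.082 0 0 0;-1 0.008 0.126 -0.099 0 0 0;-1 0.009 0.137 -0.116 0 0 0;-1 0.009 0.146 -0.134 0 0 0;
```

>>> step_arm(targets="-1 0.000 0.008 0.019 0 0 0;-1 0.001 0.017 0.037 0 0 0;-1 0.002 0.027 0.055 0 0 0;-1 0.003 0.039 0.071 0 0 0;-1 0.003 0.052 0.087 0 0 0;-1 0.004 0.067 0.101 0 0 0;-1 0.005 0.082 0.115 0 0 0;-1 0.006 0.099 0.127 0 0 0;-1 0.007 0.116 0.137 0 0 0;-1 0.009 0.134 0.147 0 0 0")

```text
clock: 4.45
eef_pos: [0.5677, 0.091, 0.2229]
tool_rot: [0.033, 0.999, -0.002, 0.002]
ft_force: [2.2, -3.7, 1.3]
grip_width: 0.0148
grasp_force: 60.3
```

>>> step_arm(targets="-1 0.001 0.019 0.008 0 0 0;-1 0.002 0.038 0.014 0 0 0;-1 0.004 0.058 0.019 0 0 0;-1 0.005 0.078 0.022 0 0 0;-1 0.006 0.098 0.024 0 0 0;-1 0.008 0.119 0.024 0 0 0;-1 0.009 0.139 0.023 0 0 0;-1 0.010 0.159 0.020 0 0 0;-1 0.011 0.179 0.015 0 0 0;-1 0.013 0.198 0.009 0 0 0")

```text
clock: 5.28
eef_pos: [0.5751, 0.1937, 0.2257]
tool_rot: [0.031, 1.0, 0.001, 0.002]
ft_force: [7.7, 0.4, -1.1]
grip_width: 0.0147
grasp_force: 60.1
```

>>> step_arm(targets="-1 0.001 0.019 -0.008 0 0 0;-1 0.002 0.037 -0.017 0 0 0;-1 0.003 0.054 -0.027 0 0 0;-1 0.005 0.071 -0.039 0 0 0;-1 0.006 0.087 -0.053 0 0 0;-1 0.006 0.101 -0.067 0 0 0;-1 0.007 0.114 -0.082 0 0 0;-1 0.008 0.126 -0.099 0 0 0;-1 0.009 0.137 -0.116 0 0 0;-1 0.009 0.146 -0.134 0 0 0")

```text
clock: 6.12
eef_pos: [0.5806, 0.2637, 0.1585]
tool_rot: [0.032, 0.999, -0.002, 0.003]
ft_force: [-2.1, -23.2, 64.2]
grip_width: 0.0153
grasp_force: 69.7
```

>>> step_arm(targets="-1 0 0 -0.002 0 0 0;-1 0 0 -0.004 0 0 0;-1 0 0 -0.004 0 0 0")

```text
clock: 6.37
eef_pos: [0.5803, 0.2632, 0.1596]
tool_rot: [0.032, 0.999, -0.001, 0.004]
ft_force: [4.8, -8.5, 12.6]
grip_width: 0.0149
grasp_force: 62.1
```

>>> step_arm(targets="1 0 0 0 0 0 0;1 0 0 0 0 0 0;1 0 0 0 0 0 0;1 0 0 0 0 0 0;1 0 0 0.1 0 0 0;1 0 0 0.26 0 0 0;1 -0.05 -0.1 0.26 0 0 0;1 -0.1 -0.2 0.26 0 0 -0.2;1 -0.1 -0.3 0.26 0 0 -0.3;1 -0.1 -0.4 0.26 0 0 -0.47")

```text
clock: 7.2
eef_pos: [0.5313, 0.1184, 0.2845]
tool_rot: [0.211, 0.977, 0.001, 0.0]
ft_force: [0.9, -0.4, -0.1]
grip_width: 0.0854
grasp_force: 0.0
```

>>> step_arm(targets="1 -0.1 -0.75 0.02 0 0 0;1 -0.1 -0.75 0.02 0 0 0;1 -0.1 -0.75 0.02 0 0 0;1 -0.1 -0.75 0.02 0 0 0;1 -0.1 -0.75 0.02 0 0 0;1 -0.1 -0.75 0.02 0 0 0;1 -0.1 -0.75 0.02 0 0 0;1 -0.1 -0.75 0.02 0 0 0;1 -0.1 -0.75 0.02 0 0 0;1 -0.1 -0.75 0.02 0 0 0")

```text
clock: 8.03
eef_pos: [0.4811, -0.2624, 0.2922]
tool_rot: [0.213, 0.977, -0.001, -0.001]
ft_force: [0.7, 0.4, 0.3]
grip_width: 0.0855
grasp_force: 0.0
```

Run:
```python
from h import *
from workcell import bot
i=bot.camera_info("wrist");w=bot.camera("wrist");cv2.imwrite("pics/w2.png",w[:,:,::-1]);np.save("w2.npy",i,allow_pickle=True)
t=bot.camera("top");cv2.imwrite("pics/t2.png",t[:,:,::-1])
o=bot.get_obs();print(o["joint_pos"].round(3),o["eef_pos"],R.from_quat(o["tool_rot"]).as_matrix().round(3))
w=cv2.resize(w[:,:,::-1],None,fx=1.5,fy=1.5)[:330]
t=cv2.resize(t[130:240,105:405,::-1],(768,270),interpolation=cv2.INTER_CUBIC)
cv2.imwrite("pics/c2.png",np.vstack([w,t]))
```

```text
[-4.920e-01  3.220e-01  2.730e-01  1.523e+00  1.000e-03 -6.500e-02] [ 0.48194268 -0.25788175  0.29228291] [[-0.91   0.414 -0.002]
 [ 0.414  0.91   0.002]
 [ 0.002  0.001 -1.   ]]
```

View pics/c2.png

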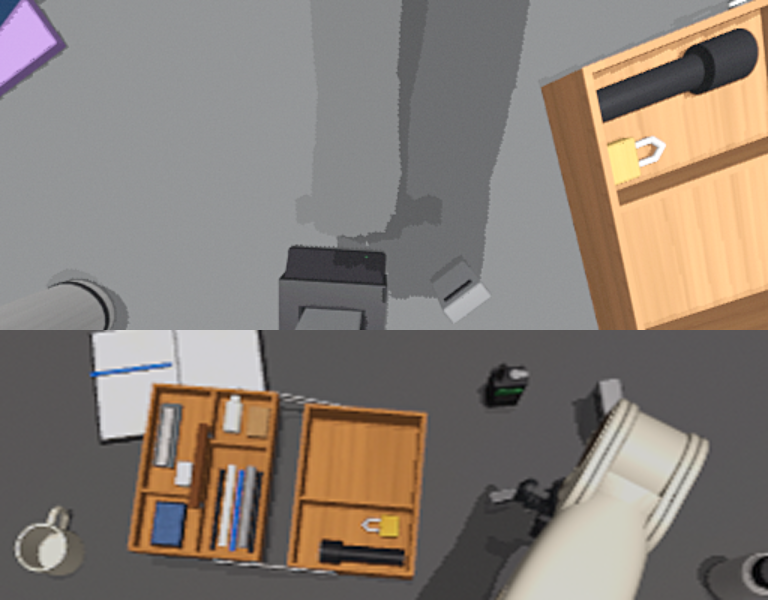

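>>> step_arm(targets="1 0.03 -0.13 0 0 0 0;1 0.03 -0.13 0 0 0 0;1 0.03 -0.13 0 0 0 0;1 0.03 -0.13 0 0 0 0")

```text
clock: 8.47
eef_pos: [0.4981, -0.3205, 0.2922]
tool_rot: [0.21, 0.978, 0.001, -0.001]
ft_force: [0.5, -0.5, -0.8]
grip_width: 0.0855
grasp_force: 0.0
```

Run:
```python
from h import *
from workcell import bot
i=bot.camera_info("wrist");w=bot.camera("wrist");np.save("w3.npy",i,allow_pickle=True)
o=bot.get_obs();print(o["joint_pos"].round(3),o["eef_pos"])
cv2.imwrite("pics/c3.png",cv2.resize(w[:,:,::-1],None,fx=1.5,fy=1.5,interpolation=cv2.INTER_CUBIC))
```

```text
[-5.710e-01  4.200e-01  4.170e-01  1.569e+00  1.000e-03 -1.500e-01] [ 0.49801536 -0.31991489  0.29268458]
```

View pics/c3.png

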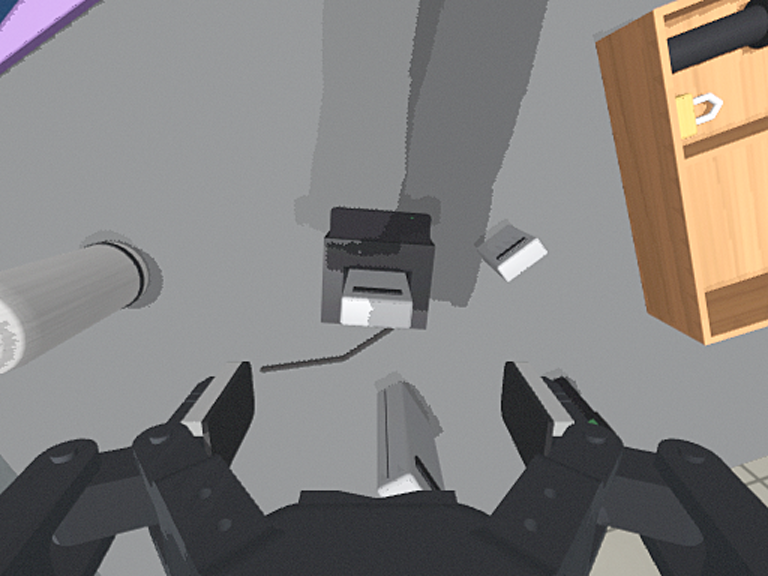

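The battery's top face has corners at (343,297), (410,299), (411,328) and (340,325) in the 1.5x picture. The charger front edge is near (325,240)-(435,243), and the base-side desk in front of it is clear.

Run:
```python
from h import *
from workcell import bot
i=np.load("w3.npy",allow_pickle=True).item();t=bot.camera_info("top")
for u,v in [(343,297),(410,299),(411,328),(340,325)]: print("top",onz(i,u/1.5,v/1.5,.126).round(4))
for u,v in [(325,240),(435,243)]: print("chg",onz(i,u/1.5,v/1.5,.046).round(4))
print(tri((i,376/1.5,312.5/1.5),(t,205+571/4.4,140+268/4.4)))
for u,v,z in [(0,70,.0),(95,0,.0),(150,275,0)]: print("book,flask",onz(i,u/1.5,v/1.5,z).round(3))
```

```text
top [ 0.5102 -0.3533  0.126 ]
top [ 0.5328 -0.3071  0.126 ]
top [ 0.5552 -0.3157  0.126 ]
top [ 0.53   -0.3654  0.126 ]
chg [ 0.4739 -0.3612  0.046 ]
chg [ 0.5184 -0.2691  0.046 ]
[ 0.53184439 -0.33670802  0.12962605]
book,flask [ 0.212 -0.574  0.   ]
book,flask [ 0.201 -0.461  0.   ]
book,flask [ 0.436 -0.556  0.   ]
```

>>> step_arm(targets="1 0.068 -0.03 -0.1 0 0 -0.042;1 0.068 -0.03 -0.2 0 0 -0.042;1 0.068 -0.03 -0.27 0 0 -0.042;1 0.068 -0.03 -0.34 0 0 -0.042;1 0.068 -0.03 -0.39 0 0 -0.042;1 0.068 -0.03 -0.415 0 0 -0.042;1 0.068 -0.03 -0.415 0 0 -0.042")

```text
clock: 9.1
eef_pos: [0.5288, -0.3322, 0.0809]
tool_rot: [0.225, 0.974, 0.002, -0.005]
ft_force: [-0.4, -0.7, 0.3]
grip_width: 0.0854
grasp_force: 0.0
```

>>> step_arm(targets="-0.2 0 0 0 0 0 0;-0.2 0 0 0 0 0 0;-0.2 0 0 0 0 0 0;-0.2 0 0 0 0 0 0;-0.2 0 0 0 0 0 0")

```text
clock: 9.52
eef_pos: [0.5335, -0.3375, 0.0891]
tool_rot: [0.226, 0.974, -0.001, 0.003]
ft_force: [-0.2, 0.7, 5.8]
grip_width: 0.0557
grasp_force: 64.1
```

>>> step_arm(targets="-1 0 0 0.02 0 0 0;-1 0 0 0.05 0 0 0;-1 0 0 0.09 0 0 0;-1 0 0 0.14 0 0 0;-1 0 0 0.19 0 0 0;-1 0 0 0.24 0 0 0;-1 0 0 0.28 0 0 0;-1 0 0 0.28 0 0 0")

```text
clock: 10.18
eef_pos: [0.5334, -0.3381, 0.2319]
tool_rot: [0.226, 0.974, -0.002, 0.004]
ft_force: [1.0, -1.5, -0.9]
grip_width: 0.0553
grasp_force: 64.1
```

>>> step_arm(targets="-1 -0.35 -0.09 0.02 0 0 -0.467;-1 -0.35 -0.09 0.02 0 0 -0.467;-1 -0.35 -0.09 0.02 0 0 -0.467;-1 -0.35 -0.09 0.02 0 0 -0.467;-1 -0.35 -0.09 0.02 0 0 -0.467;-1 -0.35 -0.09 0.02 0 0 -0.467")

```text
clock: 10.68
eef_pos: [0.3527, -0.3821, 0.2355]
tool_rot: [0.402, 0.916, -0.0, -0.001]
ft_force: [1.0, -0.0, -2.0]
grip_width: 0.0558
grasp_force: 64.1
```

>>> step_arm(targets="-1 0 0 0 -0.15 -0.14 0;-1 0 0 0 -0.3 -0.28 0;-1 0 0 0 -0.44 -0.41 0;-1 0 0 0 -0.585 -0.545 0;-1 0 0 0 -0.731 -0.682 0;-1 0 0 0 -0.731 -0.682 0;-1 0 0 0 -0.731 -0.682 0;-1 0 0 0 -0.731 -0.682 0")

```text
clock: 11.35
eef_pos: [0.3538, -0.3773, 0.2302]
tool_rot: [0.37, 0.848, -0.15, 0.348]
ft_force: [-1.1, 1.6, -3.2]
grip_width: 0.0554
grasp_force: 64.3
```

Run:
```python
from h import *
from workcell import bot
o=bot.get_obs();print(o["joint_pos"].round(3),o["eef_pos"],R.from_quat(o["tool_rot"]).as_matrix().round(3),o["ft_force"])
```

```text
[-0.817 -0.205 -0.776  0.222 -0.     0.004] [ 0.35378821 -0.37726229  0.23020152] [[-0.485  0.731  0.48 ]
 [ 0.523  0.682 -0.512]
 [-0.701  0.003 -0.713]] [-1.12924734  1.55506799 -3.15677721]
```

Run:
```python
import numpy as np
S=[(.2413,.0039,1.3352,np.hypot(.1847,.46403),.2305),(.25657,.15466,1.46938,np.hypot(.51476,.02045),.2811),(.322,.273,1.523,np.hypot(.48194,.25788),.29228),(.420,.417,1.569,np.hypot(.498,.3199),.29268),(-.205,-.776,.222,np.hypot(.35379,.37726),.2302)]
from scipy.optimize import least_squares,fsolve
def fk(P,q2,q3,q4):
    L1,e,L2,g,D,h=P;f=q2-q3;p=f+q4
    return np.array([L1*np.sin(q2)+e*np.cos(q2)+L2*np.cos(f)+g*np.sin(f)+D*np.cos(p), h+L1*np.cos(q2)-e*np.sin(q2)-L2*np.sin(f)+g*np.cos(f)-D*np.sin(p)])
fun=lambda P:np.concatenate([fk(P,*s[:3])-s[3:] for s in S]+[0.01*(np.array(P)-[.35,0,.35,0,.25,.3])])
r=least_squares(fun,[.35,0,.35,0,.25,.3]);P=r.x;print(P.round(3),np.abs(r.fun[:10]).max())
off=.023
for az_r in (.48,.5,.54):
  for th in (45,60,70):
    t=np.radians(th);p=np.pi/2-t; hg=.03
    R_,Z=az_r+off*np.sin(t),hg-off*np.cos(t)
    s=least_squares(lambda q:np.r_[fk(P,*q)-[R_,Z],q[0]-q[1]+q[2]-p],[-.2,-.7,.2],bounds=([-1.05,-1.09,-1.99],[1.87,1.28,2.15]))
    print(az_r,th,s.x.round(2),s.cost)
```

```text
[0.49  0.001 0.391 0.008 0.403 0.242] 0.0002526609224299259
0.48 45 [ 0.39 -1.09 -0.69] 0.00018421919631823503
0.48 60 [ 0.77 -1.09 -1.33] 0.0036492980024259657
0.48 70 [ 1.24 -1.09 -1.99] 0.004126303263245092
0.5 45 [ 0.42 -1.09 -0.73] 4.09472148721066e-07
0.5 60 [ 0.77 -1.09 -1.32] 0.0021662509895009627
0.5 70 [ 1.2  -1.09 -1.94] 0.002733498339213509
0.54 45 [ 0.44 -0.99 -0.65] 9.289597150252954e-25
0.54 60 [ 0.76 -1.09 -1.32] 0.00035315688793033416
0.54 70 [ 1.09 -1.09 -1.83] 0.0007391129229821728
```

>>> step_arm(targets="-1 -0.03 0.31 0 0 0 -0.85;-1 -0.03 0.31 0 0 0 -0.85;-1 -0.03 0.31 0 0 0 -0.85;-1 -0.03 0.31 0 0 0 -0.85;-1 -0.03 0.31 0 0 0 -0.85;-1 -0.03 0.31 0 0 0 -0.85;-1 -0.03 0.31 0 0 0 -0.85;-1 -0.03 0.31 0 0 0 -0.85;-1 -0.03 0.31 0 0 0 -0.85;-1 -0.03 0.31 0 0 0 -0.85")

```text
clock: 12.18
eef_pos: [0.344, -0.2259, 0.2359]
tool_rot: [0.625, 0.681, -0.258, 0.282]
ft_force: [-0.0, -0.4, -1.1]
grip_width: 0.0555
grasp_force: 64.7
```

Run:
```python
from h import *
from workcell import bot
o=bot.get_obs();print(o["joint_pos"].round(3),o["eef_pos"],R.from_quat(o["tool_rot"]).as_matrix().round(3),o["ft_force"])
```

```text
[-0.038 -0.068 -0.57   0.946 -0.776  1.398] [ 0.34397001 -0.22590766  0.23589339] [[-0.059  0.996  0.061]
 [ 0.706  0.085 -0.703]
 [-0.706  0.001 -0.708]] [-0.02884915 -0.40691422 -1.0901733 ]
```

>>> step_arm(targets="-1 0 0 -0.05 -0.13 -0.011 0;-1 0 0 -0.1 -0.26 -0.022 0;-1 0 0 -0.16 -0.39 -0.034 0;-1 0 0 -0.22 -0.531 -0.046 0;-1 0 0 -0.28 -0.531 -0.046 0;-1 0 0 -0.33 -0.531 -0.046 0;-1 0 0 -0.352 -0.531 -0.046 0;-1 0 0 -0.352 -0.531 -0.046 0;-1 0 0 -0.352 -0.531 -0.046 0")

```text
clock: 12.93
eef_pos: [0.3416, -0.2271, 0.0598]
tool_rot: [0.559, 0.606, -0.383, 0.417]
ft_force: [0.7, 0.5, -1.9]
grip_width: 0.0555
grasp_force: 64.8
```

Run:
```python
from h import *
from workcell import bot
o=bot.get_obs();print(o["joint_pos"].round(3),o["eef_pos"],R.from_quat(o["tool_rot"]).as_matrix().round(3),o["ft_force"])
w=bot.camera("wrist")[:,:,::-1];t=bot.camera("scene")[150:310,110:330,::-1]
cv2.imwrite("pics/c4.png",np.hstack([w[:, 100:412],cv2.resize(t,(488,355),interpolation=cv2.INTER_CUBIC)[:384] if 0 else cv2.copyMakeBorder(cv2.resize(t,(488,355),interpolation=cv2.INTER_CUBIC),0,29,0,0,0)]))
```

```text
[ 0.172  0.584 -0.818  0.395 -1.193  1.817] [ 0.34160764 -0.22711104  0.05976169] [[-0.027  0.997  0.077]
 [ 0.358  0.081 -0.93 ]
 [-0.933  0.003 -0.359]] [ 0.74584446  0.50654511 -1.90013288]
```

View pics/c4.png

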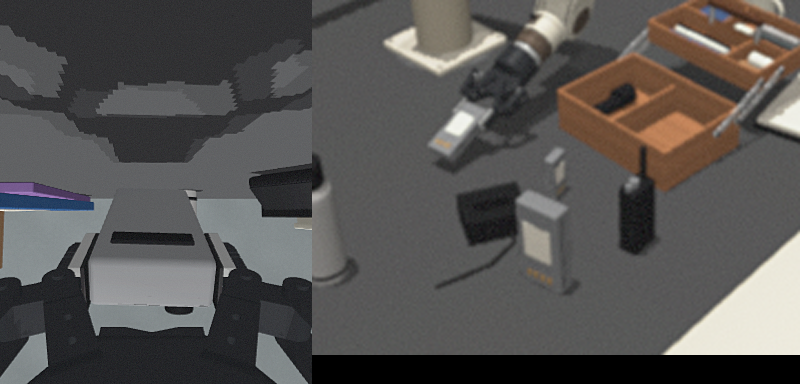

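The wrist camera is on the underside here and would come too near the desk. I'll roll the tool half a turn about its own axis first.

>>> step_arm(targets="-1 0 0 0.12 0 0 0;-1 0 0 0.12 -0.077 0.93 0.359;-1 0 0 0.12 -0.077 0.93 0.359;-1 0 0 0.12 -0.077 0.93 0.359;-1 0 0 0.12 -0.077 0.93 0.359;-1 0 0 0.12 -0.077 0.93 0.359;-1 0 0 0.12 -0.077 0.93 0.359;-1 0 0 0.12 -0.077 0.93 0.359")

```text
clock: 13.7
eef_pos: [0.3421, -0.2269, 0.1214]
tool_rot: [0.285, 0.774, -0.512, 0.239]
ft_force: [0.4, -0.6, -2.6]
grip_width: 0.0555
grasp_force: 65.0
```

>>> step_arm(targets="-1 0 0 0 -0.077 0.93 0.359;-1 0 0 0 -0.077 0.93 0.359;-1 0 0 0 -0.077 0.93 0.359;-1 0 0 0 -0.077 0.93 0.359;-1 0 0 0 -0.077 0.93 0.359;-1 0 0 0 -0.077 0.93 0.359;-1 0 0 0 -0.077 0.93 0.359")

```text
clock: 14.28
eef_pos: [0.342, -0.2269, 0.1214]
tool_rot: [-0.033, 0.824, -0.565, 0.025]
ft_force: [-0.8, 0.0, -1.4]
grip_width: 0.0556
grasp_force: 65.0
```

>>> step_arm(targets="-1 0 0 0 -0.077 0.93 0.359;-1 0 0 0 -0.077 0.93 0.359;-1 0 0 0 -0.077 0.93 0.359;-1 0 0 0 -0.077 0.93 0.359;-1 0 0 0 -0.077 0.93 0.359;-1 0 0 0 -0.077 0.93 0.359;-1 0 0 0 -0.077 0.93 0.359")

```text
clock: 14.87
eef_pos: [0.342, -0.2269, 0.1214]
tool_rot: [-0.346, 0.749, -0.531, -0.194]
ft_force: [0.2, -0.0, -1.7]
grip_width: 0.0553
grasp_force: 65.0
```

>>> step_arm(targets="-1 0 0 0 -0.077 0.93 0.359;-1 0 0 0 -0.077 0.93 0.359;-1 0 0 0 -0.077 0.93 0.359;-1 0 0 0 -0.077 0.93 0.359;-1 0 0 0 -0.077 0.93 0.359;-1 0 0 0 -0.077 0.93 0.359;-1 0 0 0 -0.077 0.93 0.359;-1 0 0 0 -0.077 0.93 0.359")

```text
clock: 15.53
eef_pos: [0.342, -0.2269, 0.1213]
tool_rot: [0.604, -0.561, 0.418, 0.382]
ft_force: [-0.3, 0.7, -1.8]
grip_width: 0.0553
grasp_force: 65.0
```

Run:
```python
from h import *
from workcell import bot
o=bot.get_obs();print(o["joint_pos"].round(3),o["eef_pos"],R.from_quat(o["tool_rot"]).as_matrix().round(3),o["ft_force"])
```

```text
[ 0.172  0.416 -0.79   0.593 -1.192 -1.319] [ 0.34202372 -0.22686561  0.12129365] [[ 0.022 -0.997  0.077]
 [-0.359 -0.08  -0.93 ]
 [ 0.933 -0.007 -0.36 ]] [-0.2629771   0.6900496  -1.80712414]
```

>>> step_arm(targets="-1 0 0 -0.06 0 0 0;-1 0 0 -0.11 0 0 0;-1 0 0 -0.14 0 0 0;-1 0 0 -0.155 0 0 0;-1 0 0 -0.155 0 0 0")

```text
clock: 15.95
eef_pos: [0.3416, -0.2269, 0.0421]
tool_rot: [0.605, -0.56, 0.417, 0.383]
ft_force: [0.2, -0.3, -0.8]
grip_width: 0.0556
grasp_force: 64.6
```

>>> step_arm(targets="-1 0 0 -0.005 0 0 0;-1 0 0 -0.01 0 0 0;-1 0 0 -0.015 0 0 0;-1 0 0 -0.015 0 0 0")

```text
clock: 16.28
eef_pos: [0.3423, -0.2273, 0.0372]
tool_rot: [0.604, -0.559, 0.419, 0.384]
ft_force: [-0.6, 0.5, 3.9]
grip_width: 0.0556
grasp_force: 64.6
```

>>> step_arm(targets="-1 0 0.003 -0.005 0 0 0;-1 0 0.006 -0.01 0 0 0;-1 0 0.008 -0.015 0 0 0;-1 0 0.010 -0.02 0 0 0;-1 0 0.012 -0.025 0 0 0;-1 0 0.012 -0.025 0 0 0")

```text
clock: 16.78
eef_pos: [0.3421, -0.221, 0.0234]
tool_rot: [0.605, -0.559, 0.418, 0.383]
ft_force: [0.4, -2.7, 5.8]
grip_width: 0.0551
grasp_force: 63.6
```

Pivoting in the pads with small force; continue.

>>> step_arm(targets="-1 0 0.002 -0.005 0 0 0;-1 0 0.004 -0.01 0 0 0;-1 0 0.005 -0.015 0 0 0;-1 0 0.006 -0.019 0 0 0;-1 0 0.006 -0.022 0 0 0;-1 0 0.006 -0.022 0 0 0")

```text
clock: 17.28
eef_pos: [0.342, -0.2175, 0.0114]
tool_rot: [0.605, -0.56, 0.417, 0.383]
ft_force: [0.1, 1.9, 4.5]
grip_width: 0.055
grasp_force: 64.4
```

Run:
```python
from h import *
from workcell import bot
o=bot.get_obs();print(o["joint_pos"].round(3),o["eef_pos"],o["ft_force"])
i=bot.camera_info("wrist");print(i["pose"].round(3))
w=bot.camera("wrist")[:,:,::-1];t=bot.camera("scene")[170:250,150:250,::-1]
cv2.imwrite("pics/c5.png",np.hstack([w[:, 100:412],cv2.resize(t,(480,384),interpolation=cv2.INTER_CUBIC)]))
```

```text
[ 0.201  0.731 -0.795  0.343 -1.186 -1.247] [ 0.34197324 -0.21752484  0.01135971] [0.07844859 1.89098555 4.51532666]
[[-0.997  0.046 -0.066  0.332]
 [-0.08  -0.611  0.788 -0.11 ]
 [-0.004  0.79   0.612  0.131]
 [ 0.     0.     0.     1.   ]]
```

View pics/c5.png

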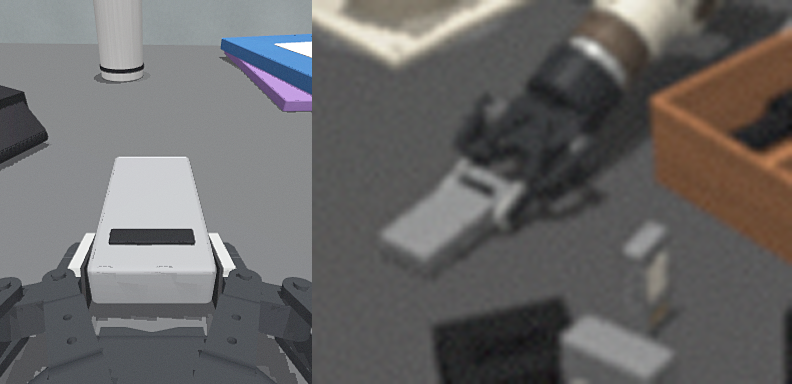

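The battery is almost flat on the desk, held near its near end. I'll ease it down a few millimetres more and then release.

>>> step_arm(targets="-1 0 0.001 -0.004 0 0 0;-1 0 0.002 -0.008 0 0 0;-1 0 0.002 -0.012 0 0 0;-1 0 0.002 -0.012 0 0 0")

```text
clock: 17.72
eef_pos: [0.342, -0.217, 0.0073]
tool_rot: [0.605, -0.558, 0.419, 0.384]
ft_force: [-1.2, 7.1, 16.8]
grip_width: 0.0552
grasp_force: 72.2
```

>>> step_arm(targets="-1 0 0 0.005 0 0 0;0.4 0 0 0.005 0 0 0;0.45 0 0 0.005 0 0 0;0.6 0 0 0.005 0 0 0;1 0 0 0.006 0 0 0;1 0 0 0.006 0 0 0;1 0 0 0.006 0 0 0;1 0 0 0.006 0 0 0")

```text
clock: 18.38
eef_pos: [0.3414, -0.2168, 0.0082]
tool_rot: [0.605, -0.56, 0.417, 0.383]
ft_force: [-0.8, -0.5, -0.4]
grip_width: 0.0854
grasp_force: 0.0
```

>>> step_arm(targets="1 -0.005 0.06 0.023 0 0 0;1 -0.01 0.12 0.046 0 0 0;1 -0.016 0.186 0.08 0 0 0;1 -0.016 0.25 0.2 0 0 0;1 -0.016 0.25 0.3 0 0 0;1 -0.016 0.25 0.3 0 0 0")

```text
clock: 18.88
eef_pos: [0.3336, -0.0927, 0.1527]
tool_rot: [0.606, -0.559, 0.417, 0.383]
ft_force: [0.5, 0.3, -1.1]
grip_width: 0.0857
grasp_force: 0.0
```

Run:
```python
from h import *
from workcell import bot
o=bot.get_obs();print(o["joint_pos"].round(3),o["eef_pos"],o["ft_force"],R.from_quat(o["tool_rot"]).as_matrix().round(3))
```

```text
[ 0.549  0.525 -0.549  1.361 -0.986 -0.617] [ 0.33362015 -0.09272004  0.15266665] [ 0.45085779  0.34545612 -1.12685647] [[ 0.028 -0.997  0.077]
 [-0.357 -0.082 -0.93 ]
 [ 0.934 -0.001 -0.358]]
```

>>> step_arm(targets="1 0 0 0.2 0.997 0.08 0;1 0 0 0.2 0.997 0.08 0;1 0 0 0.2 0.997 0.08 0;1 0 0 0.2 0.997 0.08 0;1 0 -0.1 0.2 0.997 0.08 0;1 0 -0.2 0.2 0.997 0.08 0;1 0.01 -0.25 0.2 0.997 0.08 0")

```text
clock: 19.47
eef_pos: [0.3355, -0.1765, 0.2502]
tool_rot: [0.714, -0.661, 0.17, 0.159]
ft_force: [1.0, -0.1, -1.4]
grip_width: 0.0852
grasp_force: 0.0
```

>>> step_arm(targets="1 0.01 -0.12 -0.04 0.532 0.044 0;1 0.01 -0.12 -0.04 0.532 0.044 0;1 0.01 -0.12 -0.04 0.532 0.044 0;1 0.01 -0.12 -0.04 0.532 0.044 0;1 0.01 -0.12 -0.04 0.532 0.044 0;1 0.01 -0.12 -0.04 0.532 0.044 0")

```text
clock: 19.97
eef_pos: [0.3395, -0.2371, 0.2283]
tool_rot: [0.732, -0.681, 0.015, 0.023]
ft_force: [-1.4, 0.3, 1.2]
grip_width: 0.0853
grasp_force: 0.0
```

Run:
```python
from h import *
from workcell import bot
o=bot.get_obs();print(o["joint_pos"].round(3),o["eef_pos"],R.from_quat(o["tool_rot"]).as_matrix().round(3))
i=bot.camera_info("wrist");w=bot.camera("wrist");np.save("w6.npy",i,allow_pickle=True)
cv2.imwrite("pics/c6.png",w[:,:,::-1])
g=cv2.cvtColor(w,cv2.COLOR_RGB2HSV)
m=((w.min(2)>150)&(g[:,:,1]<40)).astype(np.uint8)
n,l,s,c=cv2.connectedComponentsWithStats(m)
for k in range(1,n):
    if s[k,4]>800:
        r=cv2.minAreaRect(np.argwhere(l==k)[:,::-1].astype(np.float32)); b=cv2.boxPoints(r)
        print(s[k],[onz(i,*p,.024).round(3)[:2] for p in b], onz(i,*r[0],.024).round(4))
```

```text
[-0.572  0.054 -0.226  1.269 -0.051 -2.217] [ 0.33950106 -0.23711282  0.22834706] [[ 0.073 -0.997 -0.009]
 [-0.996 -0.072 -0.055]
 [ 0.054  0.013 -0.998]]
[     0      0    512    343 101081] [array([ 0.623, -0.412]), array([ 0.063, -0.455]), array([-0.068, -0.014]), array([0.682, 0.032])] [ 0.3313 -0.2441  0.024 ]
[393 351  47  33 934] [array([0.095, 0.071]), array([0.106, 0.012]), array([0.037, 0.008]), array([0.023, 0.067])] [0.0652 0.039  0.024 ]
```

View pics/c6.png

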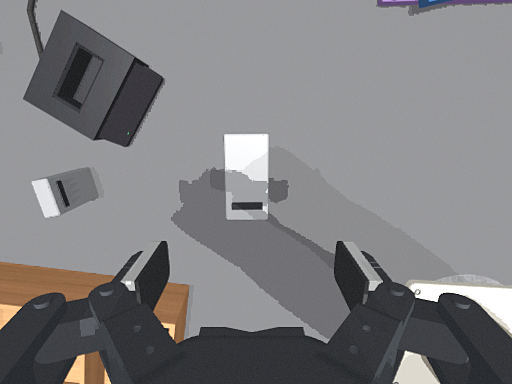

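The battery lies flat with its top face from (224,134) to (268,219).

Run:
```python
from h import *
i=np.load("w6.npy",allow_pickle=True).item()
c=[onz(i,*p,.024)[:2] for p in [(224,134),(268,134),(268,219),(227,219)]]
print(np.round(c,4),np.mean(c,0))
```

```text
[[ 0.373  -0.2868]
 [ 0.3195 -0.2906]
 [ 0.3101 -0.1818]
 [ 0.3637 -0.1782]] [ 0.34157956 -0.2343279 ]
```

>>> step_arm(targets="1 0 0 0 0 0 0;1 0 0 0 0 0 0")

```text
clock: 20.18
eef_pos: [0.3402, -0.2348, 0.2289]
tool_rot: [0.734, -0.678, 0.016, 0.023]
ft_force: [0.0, 0.1, 0.7]
grip_width: 0.0855
grasp_force: 0.0
```

Run:
```python
from h import *
from workcell import bot
o=bot.get_obs();print(o["joint_pos"].round(3),o["eef_pos"],R.from_quat(o["tool_rot"]).as_matrix().round(4))
M=R.from_quat(o["tool_rot"]);a=np.radians(184.6-360);y=np.array([np.cos(a),np.sin(a),0]);T=np.column_stack([np.cross(y,[0,0,-1]),y,[0,0,-1]])
print((R.from_matrix(T)*M.inv()).as_rotvec()/(np.pi/4), (np.array([.3416,-.2343,.02])-o["eef_pos"])/.5)
```

```text
[-0.567  0.051 -0.228  1.269 -0.05  -2.217] [ 0.34023071 -0.23480936  0.22892221] [[ 0.0789 -0.9969 -0.0074]
 [-0.9954 -0.0784 -0.0551]
 [ 0.0544  0.0117 -0.9985]]
[ 0.0702164  -0.00938338  0.00193234] [ 0.00273858  0.00101872 -0.41784443]
```

>>> step_arm(targets="1 0.003 0.001 -0.1 0.07 -0.009 0.002;1 0.003 0.001 -0.18 0.07 -0.009 0.002;1 0.003 0.001 -0.25 0.07 -0.009 0.002;1 0.003 0.001 -0.32 0.07 -0.009 0.002;1 0.003 0.001 -0.38 0.07 -0.009 0.002;1 0.003 0.001 -0.42 0.07 -0.009 0.002;1 0.003 0.001 -0.445 0.07 -0.009 0.002;1 0.003 0.001 -0.449 0.07 -0.009 0.002;1 0.003 0.001 -0.449 0.07 -0.009 0.002")

```text
clock: 20.93
eef_pos: [0.3415, -0.2343, 0.0042]
tool_rot: [0.735, -0.678, -0.001, 0.0]
ft_force: [0.2, 0.5, -0.2]
grip_width: 0.0855
grasp_force: 0.0
```

>>> step_arm(targets="0.4 0 0 0 0 0 0;0.3 0 0 0 0 0 0;-1 0 0 0 0 0 0;-1 0 0 0 0 0 0;-1 0 0 0 0 0 0;-1 0 0 0 0 0 0")

```text
clock: 21.43
eef_pos: [0.3431, -0.2363, 0.0063]
tool_rot: [0.734, -0.679, 0.001, -0.001]
ft_force: [-0.2, 2.2, 6.7]
grip_width: 0.0547
grasp_force: 63.2
```

>>> step_arm(targets="-1 0 0 0.04 0 0 0;-1 0 0 0.1 0 0 0;-1 0 0 0.17 0 0 0;-1 0 0 0.24 0 0 0;-1 0 0 0.3 0 0 0;-1 0.05 0.05 0.32 0 0 -0.02;-1 0.11 0.1 0.32 0 0 -0.05;-1 0.17 0.16 0.32 0 0 -0.1;-1 0.22 0.2 0.32 0 0 -0.14;-1 0.27 0.25 0.32 0 0 -0.182")

```text
clock: 22.27
eef_pos: [0.4781, -0.1098, 0.1656]
tool_rot: [-0.683, 0.731, -0.001, 0.0]
ft_force: [0.7, -1.0, -2.2]
grip_width: 0.0546
grasp_force: 65.2
```

>>> step_arm(targets="-1 0.06 0.05 0 0 0 0;-1 0.12 0.11 0 0 0 0;-1 0.18 0.16 0 0 0 0;-1 0.24 0.22 0 0 0 0;-1 0.286 0.26 0 0 0 0;-1 0.286 0.26 0 0 0 0;-1 0.286 0.26 0 0 0 0")

```text
clock: 22.85
eef_pos: [0.6203, 0.0207, 0.164]
tool_rot: [-0.685, 0.729, 0.0, -0.0]
ft_force: [-0.9, -1.0, -1.8]
grip_width: 0.0543
grasp_force: 65.2
```

Run:
```python
from h import *
from workcell import bot
o=bot.get_obs();print(o["joint_pos"].round(3),o["eef_pos"],R.from_quat(o["tool_rot"]).as_matrix().round(3),o["grip_width"])
# verify bay geometry numerically: project inner rim corners, sample edge position in top view
i=bot.camera_info("wrist");w=bot.camera("wrist");np.save("w7.npy",i,allow_pickle=True);cv2.imwrite("pics/c7.png",w[:,:,::-1])
c,s=np.cos(-.064),np.sin(-.064)
hsv=cv2.cvtColor(w,cv2.COLOR_RGB2HSV)
for q in [(134,-94),(-17,-94),(134,94),(-17,94),(140,-100),(-140,-100)]:
    x,y=q[0]/1e3,q[1]/1e3; p=(.563+c*x-s*y,.0245+s*x+c*y,.085); print(q,np.round(proj(i,p)),np.round(p,3))
# saturation profile (wood vs desk) across the -y wall, along box y through camera column set
for x in (0.0,.03):
    row=[]
    for y in np.arange(-.125,-.07,.003):
        u,v=proj(i,(.563+c*x-s*y,.0245+s*x+c*y,.085)); u,v=int(round(u)),int(round(v))
        row.append(int(hsv[v,u,1]) if 0<=u<512 and 0<=v<384 else -1)
    print(x,row)
```

```text
[ 0.033  0.515  0.233  1.29   0.    -1.475] [0.62030354 0.02072417 0.1640134 ] [[-0.063 -0.998 -0.001]
 [-0.998  0.063 -0.   ]
 [ 0.     0.001 -1.   ]] 0.054336361366770766
(134, -94) [145.  76.] [ 0.691 -0.078  0.085]
(-17, -94) [352.  76.] [ 0.54  -0.068  0.085]
(134, 94) [167. 295.] [0.703 0.11  0.085]
(-17, 94) [331. 295.] [0.552 0.119 0.085]
(140, -100) [136.  67.] [ 0.696 -0.084  0.085]
(-140, -100) [522.  67.] [ 0.417 -0.066  0.085]
0.0 [4, 5, 5, 4, 7, 7, 7, 9, 16, 114, 112, 136, 139, 129, 125, 138, 131, 132, 130]
0.03 [9, 7, 5, 5, 7, 7, 5, 7, 16, 113, 111, 133, 132, 127, 116, 115, 113, 114, 113]
```

>>> step_arm(targets="-1 0 0 -0.06 0 0 0;-1 0 0 -0.12 0 0 0;-1 0 0 -0.18 0 0 0;-1 0 0 -0.23 0 0 0;-1 0 0 -0.26 0 0 0;-1 0 0 -0.28 0 0 0;-1 0 0 -0.29 0 0 0;-1 0 0 -0.298 0 0 0;-1 0 0 -0.298 0 0 0")

```text
clock: 23.65
eef_pos: [0.6199, 0.0187, 0.0161]
tool_rot: [-0.683, 0.73, -0.0, 0.0]
ft_force: [0.2, -0.2, -2.0]
grip_width: 0.0546
grasp_force: 65.1
```

>>> step_arm(targets="-1 0 0 -0.002 0 0 0;-1 0 0 -0.004 0 0 0;-1 0 0 -0.006 0 0 0;-1 0 0 -0.006 0 0 0")

```text
clock: 23.98
eef_pos: [0.6202, 0.0193, 0.0131]
tool_rot: [-0.684, 0.73, -0.0, 0.0]
ft_force: [-0.0, -0.2, -2.1]
grip_width: 0.0546
grasp_force: 65.1
```

>>> step_arm(targets="-1 0 0 -0.002 0 0 0;-1 0 0 -0.004 0 0 0;-1 0 0 -0.004 0 0 0")

```text
clock: 24.23
eef_pos: [0.6202, 0.0194, 0.0123]
tool_rot: [-0.684, 0.73, -0.0, 0.001]
ft_force: [-3.2, 1.1, 5.6]
grip_width: 0.0544
grasp_force: 66.1
```

Contact with the bay floor, so I'll release and rise, then return to the grip bar.

>>> step_arm(targets="0.35 0 0 0 0 0 0;0.45 0 0 0 0 0 0;0.55 0 0 0 0 0 0;0.6 0 0 0 0 0 0;0.6 0 0 0.02 0 0 0;0.6 0 0 0.06 0 0 0;0.6 0 0 0.12 0 0 0;0.6 0 0 0.2 0 0 0;0.6 0 0 0.28 0 0 0;0.6 0 0 0.28 0 0 0")

```text
clock: 25.07
eef_pos: [0.6251, 0.0194, 0.1611]
tool_rot: [-0.684, 0.73, -0.005, 0.006]
ft_force: [1.8, -0.7, 1.7]
grip_width: 0.0679
grasp_force: 0.0
```

Run:
```python
from h import *
from workcell import bot
o=bot.get_obs();print(o["joint_pos"].round(3),o["eef_pos"])
i=bot.camera_info("wrist");w=bot.camera("wrist");cv2.imwrite("pics/c8.png",w[:,:,::-1])
h=cv2.cvtColor(w,cv2.COLOR_RGB2HSV)
# grey region around the battery's expected place
m=(h[:,:,1]<45).astype(np.uint8)
u,v=map(int,proj(i,(.62,.02,.03)));print(u,v,w[v,u],w[v,u+60])
n,l,s,c=cv2.connectedComponentsWithStats(m,connectivity=4);k=l[v,u];print(s[k],c[k])
r=cv2.minAreaRect(np.argwhere(l==k)[:,::-1].astype(np.float32));b=cv2.boxPoints(r);print([onz(i,*p,.030).round(4)[:2] for p in b])
```

```text
[ 0.031  0.512  0.22   1.262  0.    -1.475] [0.62510819 0.0194027  0.16112108]
257 182 [146 148 151] [181 129  87]
[ 230  126   58  108 5844] [258.43583162 177.93531828]
[array([ 0.6428, -0.0367]), array([ 0.589 , -0.0332]), array([0.5923, 0.0772]), array([0.6526, 0.0737])]
```

>>> step_arm(targets="1 0 0 0.08 0 0 0;1 0 0 0.16 0 0 0;1 0 0 0.24 0 0 -0.15;1 -0.02 0.1 0.26 0 0 -0.3;1 -0.03 0.15 0.26 0 0 -0.45;1 -0.04 0.2 0.26 0 0 -0.6;1 -0.05 0.25 0.26 0 0 -0.75;1 -0.06 0.3 0.26 0 0 -0.9;1 -0.07 0.36 0.26 0 0 -1;1 -0.07 0.36 0.26 0 0 -1")

```text
clock: 25.95
eef_pos: [0.5831, 0.2042, 0.2795]
tool_rot: [-0.354, 0.935, 0.001, -0.001]
ft_force: [0.5, -0.5, -0.8]
grip_width: 0.0854
grasp_force: 0.0
```

>>> step_arm(targets="1 -0.01 0.12 0 0 0 -1;1 -0.01 0.12 0 0 0 -1;1 -0.01 0.12 0 0 0 -1;1 -0.01 0.12 0 0 0 -1;1 -0.01 0.12 0 0 0 -1;1 -0.01 0.12 0 0 0 -1;1 -0.01 0.12 0 0 0 -1;1 -0.01 0.12 0 0 0 -1;1 -0.01 0.12 0 0 0 -1")

```text
clock: 26.7
eef_pos: [0.5796, 0.2589, 0.2799]
tool_rot: [0.032, 0.999, -0.0, -0.0]
ft_force: [-0.6, 0.2, 0.1]
grip_width: 0.0853
grasp_force: 0.0
```

```bash
python3 - <<'E'
from h import *
from workcell import bot
o=bot.get_obs();print(o["joint_pos"].round(3),o["eef_pos"],R.from_quat(o["tool_rot"]).as_matrix().round(3))
i=bot.camera_info("wrist");w=bot.camera("wrist");h=cv2.cvtColor(w,cv2.COLOR_RGB2HSV)
u,v=proj(i,(.578,.264,.184));print(u,v)
x=w[int(v),int(u)-40:int(u)+40:2];print(x.tolist())
print("norm to grasp",(np.array([.580,.2635,.159])-o["eef_pos"])/.5)
E
python3 arc.py c
```

```text
[ 0.42   0.518  0.537  1.591 -0.     0.484] [0.57960788 0.25890303 0.27990906] [[-0.998  0.064 -0.001]
 [ 0.064  0.998 -0.001]
 [ 0.001 -0.001 -1.   ]]
255.39819646460685 193.2062924849491
[[174, 124, 83], [172, 121, 81], [170, 122, 78], [168, 118, 76], [167, 116, 76], [171, 122, 78], [173, 126, 84], [173, 124, 83], [171, 122, 82], [174, 126, 83], [176, 125, 83], [173, 127, 85], [173, 124, 82], [172, 123, 80], [163, 118, 80], [168, 121, 76], [144, 99, 64], [79, 51, 37], [86, 52, 36], [87, 53, 34], [89, 58, 43], [95, 64, 47], [94, 57, 41], [92, 60, 45], [80, 52, 30], [118, 81, 53], [181, 132, 87], [171, 122, 81], [172, 125, 83], [175, 126, 83], [178, 127, 83], [179, 128, 87], [179, 125, 77], [180, 123, 76], [180, 124, 76], [172, 117, 72], [172, 115, 73], [174, 115, 70], [171, 115, 66], [176, 121, 73]]
norm to grasp [ 0.00078424  0.00919394 -0.24181812]
-1 -0.001 -0.009 0.018 0 0 0;-1 -0.001 -0.020 0.035 0 0 0;-1 -0.002 -0.032 0.052 0 0 0;-1 -0.003 -0.045 0.067 0 0 0;-1 -0.004 -0.060 0.082 0 0 0;-1 -0.005 -0.075 0.095 0 0 0;-1 -0.006 -0.092 0.107 0 0 0;-1 -0.007 -0.109 0.117 0 0 0;-1 -0.008 -0.128 0.127 0 0 0;-1 -0.009 -0.146 0.134 0 0 0;

-1 -0.001 -0.019 0.006 0 0 0;-1 -0.003 -0.039 0.011 0 0 0;-1 -0.004 -0.059 0.014 0 0 0;-1 -0.005 -0.080 0.015 0 0 0;-1 -0.006 -0.100 0.015 0 0 0;-1 -0.008 -0.120 0.014 0 0 0;-1 -0.009 -0.140 0.010 0 0 0;-1 -0.010 -0.160 0.006 0 0 0;-1 -0.012 -0.180 -0.001 0 0 0;-1 -0.013 -0.198 -0.009 0 0 0;

-1 -0.001 -0.018 -0.009 0 0 0;-1 -0.002 -0.035 -0.020 0 0 0;-1 -0.003 -0.052 -0.032 0 0 0;-1 -0.004 -0.067 -0.046 0 0 0;-1 -0.005 -0.082 -0.060 0 0 0;-1 -0.006 -0.095 -0.076 0 0 0;-1 -0.007 -0.107 -0.092 0 0 0;-1 -0.008 -0.117 -0.110 0 0 0;-1 -0.008 -0.126 -0.128 0 0 0;-1 -0.009 -0.134 -0.147 0 0 0;
```

>>> step_arm(targets="1 0.001 0.009 -0.08 0 0 0;1 0.001 0.009 -0.15 0 0 0;1 0.001 0.009 -0.21 0 0 0;1 0.001 0.009 -0.242 0 0 0;1 0.001 0.009 -0.242 0 0 0;-1 0.001 0.009 -0.242 0 0 0;-1 0.001 0.009 -0.242 0 0 0;-1 0.001 0.009 -0.242 0 0 0;-1 0.001 0.009 -0.242 0 0 0;-1 0.001 0.009 -0.242 0 0 0")

```text
clock: 27.58
eef_pos: [0.5812, 0.2641, 0.1613]
tool_rot: [0.033, 0.999, 0.001, 0.002]
ft_force: [-0.1, -0.4, 0.3]
grip_width: 0.0257
grasp_force: 0.0
```

>>> step_arm(targets="-1 0 0 0 0 0 0;-1 0 0 0 0 0 0;-1 0 0 0 0 0 0")

```text
clock: 27.83
eef_pos: [0.5809, 0.2631, 0.161]
tool_rot: [0.033, 0.999, -0.0, 0.001]
ft_force: [0.3, -2.7, 5.6]
grip_width: 0.0147
grasp_force: 60.8
```

Now I'll swing the tray back.

>>> step_arm(targets="-1 -0.001 -0.009 0.018 0 0 0;-1 -0.001 -0.020 0.035 0 0 0;-1 -0.002 -0.032 0.052 0 0 0;-1 -0.003 -0.045 0.067 0 0 0;-1 -0.004 -0.060 0.082 0 0 0;-1 -0.005 -0.075 0.095 0 0 0;-1 -0.006 -0.092 0.107 0 0 0;-1 -0.007 -0.109 0.117 0 0 0;-1 -0.008 -0.128 0.127 0 0 0;-1 -0.009 -0.146 0.134 0 0 0")

```text
clock: 28.67
eef_pos: [0.5754, 0.1902, 0.2282]
tool_rot: [0.033, 0.999, 0.001, 0.0]
ft_force: [-0.5, 4.3, 3.5]
grip_width: 0.0148
grasp_force: 60.5
```

>>> step_arm(targets="-1 -0.001 -0.019 0.006 0 0 0;-1 -0.003 -0.039 0.011 0 0 0;-1 -0.004 -0.059 0.014 0 0 0;-1 -0.005 -0.080 0.015 0 0 0;-1 -0.006 -0.100 0.015 0 0 0;-1 -0.008 -0.120 0.014 0 0 0;-1 -0.009 -0.140 0.010 0 0 0;-1 -0.010 -0.160 0.006 0 0 0;-1 -0.012 -0.180 -0.001 0 0 0;-1 -0.013 -0.198 -0.009 0 0 0")

```text
clock: 29.5
eef_pos: [0.568, 0.0882, 0.2227]
tool_rot: [0.034, 0.999, -0.002, -0.0]
ft_force: [-2.9, -4.3, 4.5]
grip_width: 0.0147
grasp_force: 60.7
```

>>> step_arm(targets="-1 -0.001 -0.018 -0.009 0 0 0;-1 -0.002 -0.035 -0.020 0 0 0;-1 -0.003 -0.052 -0.032 0 0 0;-1 -0.004 -0.067 -0.046 0 0 0;-1 -0.005 -0.082 -0.060 0 0 0;-1 -0.006 -0.095 -0.076 0 0 0;-1 -0.007 -0.107 -0.092 0 0 0;-1 -0.008 -0.117 -0.110 0 0 0;-1 -0.008 -0.122 -0.120 0 0 0;-1 -0.008 -0.126 -0.128 0 0 0")

```text
clock: 30.33
eef_pos: [0.5633, 0.0257, 0.1557]
tool_rot: [0.034, 0.999, -0.002, -0.002]
ft_force: [-1.9, -5.4, -1.7]
grip_width: 0.0149
grasp_force: 59.7
```

>>> step_arm(targets="-1 0 -0.004 -0.009 0 0 0;-1 -0.001 -0.008 -0.018 0 0 0;-1 -0.001 -0.008 -0.020 0 0 0;-1 -0.001 -0.008 -0.022 0 0 0;-1 -0.001 -0.008 -0.022 0 0 0")

```text
clock: 30.75
eef_pos: [0.5634, 0.0237, 0.1502]
tool_rot: [0.033, 0.999, -0.001, 0.0]
ft_force: [-9.8, -1.8, 20.6]
grip_width: 0.0147
grasp_force: 62.9
```

>>> step_arm(targets="-1 0 0 0.003 0 0 0;-1 0 0 0.003 0 0 0;1 0 0 0.003 0 0 0;1 0 0 0.003 0 0 0;1 0 0 0.003 0 0 0;1 0 0 0.003 0 0 0;1 0 0 0.003 0 0 0;1 0 0 0.08 0 0 0;1 0 0 0.18 0 0 0;1 0 0 0.24 0 0 0")

```text
clock: 31.58
eef_pos: [0.5642, 0.0248, 0.2678]
tool_rot: [0.033, 0.999, -0.0, -0.001]
ft_force: [1.0, 0.2, -0.0]
grip_width: 0.0854
grasp_force: 0.0
```

>>> step_arm(targets="1 -0.25 -0.25 0.1 0 0 0;1 -0.25 -0.25 0.1 0 0 0;1 -0.25 -0.25 0.1 0 0 0;1 -0.25 -0.25 0.1 0 0 0;1 -0.25 -0.25 0.1 0 0 0;1 -0.25 -0.25 0.1 0 0 0;1 -0.25 -0.25 0.1 0 0 0;1 -0.25 -0.25 0.1 0 0 0")

```text
clock: 32.25
eef_pos: [0.4403, -0.0999, 0.3167]
tool_rot: [0.033, 0.999, 0.0, 0.0]
ft_force: [0.2, -0.7, 0.3]
grip_width: 0.0854
grasp_force: 0.0
```

Run:
```python
from h import *
from workcell import bot
for n,R0 in (("top",dict(tray=(216,155,60,80),radio=(292,140,24,24),mug=(108,200,34,34),flask=(378,218,40,26))),("scene",dict(tray=(218,165,88,66),radio=(246,214,22,52),mug=(300,138,26,28),flask=(96,218,34,62)))):
    a=cv2.imread(f"pics/{n}0.png");b=bot.camera(n)[:,:,::-1]
    d=cv2.absdiff(cv2.GaussianBlur(a,(3,3),0),cv2.GaussianBlur(b.copy(),(3,3),0)).max(2)
    for k,(x,y,w,h) in R0.items():
        q=d[y:y+h,x:x+w]; 
        s,_=cv2.phaseCorrelate(np.float32(cv2.cvtColor(a,6)[y:y+h,x:x+w]),np.float32(cv2.cvtColor(b.copy(),6)[y:y+h,x:x+w]))
        print(n,k,"mean",q.mean().round(1),"frac>40",(q>40).mean().round(3),np.round(s,2))
print(bot.get_obs()["eef_pos"],bot.get_obs()["clock"])
```

```text
top tray mean 20.5 frac>40 0.166 [-0.09  0.1 ]
top radio mean 4.1 frac>40 0.0 [ 0.02 -0.04]
top mug mean 5.5 frac>40 0.0 [-0.01  0.02]
top flask mean 4.5 frac>40 0.0 [-0.04  0.49]
scene tray mean 3.3 frac>40 0.006 [0.14 0.05]
scene radio mean 1.6 frac>40 0.0 [-0.07 -0.11]
scene mug mean 1.0 frac>40 0.0 [ 0.47 -0.11]
scene flask mean 4.7 frac>40 0.0 [ 0.02 -0.07]
[ 0.44038084 -0.09952791  0.31624007] 32.35
```

The tray is back as it started (the difference in the top view is the arm and its shadow), and the radio, flask and mug have not moved.

```bash
python3 -c "
from workcell import bot
print(bot.job_done())"
```

```text
the job is handed in; nothing more can be done
None
```

The job is handed in at 32 s of the 72 s allowed: the battery lies flat on the empty bay's floor, the tray is closed and was gripped all the way both ways, and the radio, flask and mug did not move; the hand-in gave no verdict.

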